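# Change over the cups on the pour stand

### The job

Change over the pour stand: hook a fingertip behind the lip of the tray whose cup has risen into a foam dome and draw that tray all the way out to its stop, and push the tray that stands out with an empty cup fully home (either order). Move the trays steadily, without pinching a lip or touching the cups, so that the cups stay standing on their trays, and leave the third tray and everything else on the bench as it is.

Things in the scene. Friction and masses are not known exactly. Their poses are not given: they have to be found in the camera images.
- stand: Pour stand, fixed to the table. Origin on the table under the middle lane, z up; its -x is the way trays come out (towards the robot), yawed up to 0.18 rad. Base plate 300 mm (stand x -140 to +160 mm) by 460 mm by 10 mm; three tray lanes at stand y = -130, 0 and +130 mm, which tray is in which lane varies. Stays put.
- stand_front (a point): Middle of the front edge of the stand's base plate, on top (stand x -140 mm, 10 mm up). Behind it a beam crosses the stand at stand x = 50 mm, 315 to 355 mm up, on posts at stand y = +-215 mm; from it a mix head hangs over any of the lanes: front face at stand x = -34 mm, nozzle end 165 mm above the table at stand x = -12 mm, top 385 mm.
- tray_done (a joint): The tray that carries the cup with the foam dome; starts 0 to 20 mm out. Folded steel tray, 104 mm wide, on a straight slide: value = metres drawn out towards -x of the stand, 0 fully home, 0.140 fully out, hard stops at both. About 2 N friction, stays where left. Floor top 25 mm above the table, side and rear walls 15 mm higher.
- tray_done_lip (a point): Middle of the top edge of that tray's front lip, on its INNER face (the face that looks to +x of the stand, to be hooked). The lip is upright, 6 mm thick (it runs from this point 6 mm towards -x of the stand), 104 mm wide along stand y, 36 mm high above the tray's floor; its top is 61 mm above the table. Behind it 75 mm are free before the foam dome.
- tray_done_spot (a point): Point on the floor of that tray 127 mm behind the lip's inner face: its cup stands within 30 mm of it.
- lip_done: Inner sheet of that lip, 3 mm thick, up to 61 mm above the table; origin at tray_done_lip.
- face_done: Outer hem of that lip, 3 mm thick, up to 53 mm above the table, fixed to the inner sheet; origin also at tray_done_lip.
- tray_next (a joint): The tray that stands out with an empty cup; starts 115 to 138 mm out. Folded steel tray, 104 mm wide, on a straight slide: value = metres drawn out towards -x of the stand, 0 fully home, 0.140 fully out, hard stops at both. About 2 N friction, stays where left. Floor top 25 mm above the table, side and rear walls 15 mm higher.
- tray_next_lip (a point): Middle of the top edge of that tray's front lip, on its INNER face, as for tray_done; the outer face, to be pushed, is 6 mm nearer to the robot (-x of the stand), flat, 22 to 53 mm above the table.
- tray_next_spot (a point): Point on the floor of that tray 127 mm behind the lip's inner face: its cup stands within 30 mm of it.
- lip_next: Inner sheet of that lip, as for tray_done; origin at tray_next_lip.
- face_next: Outer hem of that lip, as for tray_done; origin at tray_next_lip.
- tray_wait_lip (a point): Middle of the top edge (inner face) of the front lip of the third tray, which is home (0 to 10 mm out) with an empty cup and must stay so.
- cup_done: White paper cup, 52 mm across the foot, 74 mm across the mouth, 85 mm high, with a dome of set foam 84 mm across swelling over its rim; 118 mm high in all. Loose, 60 g. Origin at the middle of its underside, z up.
- cup_next: The empty open paper cup on the tray that stands out: 52 mm foot, 78 mm rim, 85 mm high, loose, 20 g. Origin at the middle of its underside.
- cup_wait: The same empty paper cup on the third tray.
- sample: Another cup with a foam dome, finished earlier, standing on the table to the left (+y) of the stand; 84 mm across, 118 mm high, loose. Not to be touched.
- cup_stack: Stack of clear plastic cups, mouths down, 90 mm across, 100 mm high, on the table to the right (-y) of the stand; loose.
- calculator: Black calculator, 140 x 75 x 16 mm, lying on the table between robot and stand, to the right.
- chuck_key: Steel T-handled chuck key, 120 mm across the T, 80 mm shank, 28 mm high, lying on the table between robot and stand, to the left.
- marker_a: Marker pen with a white barrel, 125 x 13 mm, lying on the table between robot and stand.
- marker_b: Marker pen with a black barrel, 125 x 13 mm, lying on the table between robot and stand.
Not all that is in view belongs to the job. Leave any pink look-alike of the cup_done alone.

How it is judged:
By the outcome, as a careful person would: the job done as asked, in the order asked, and still so for the second after the job is handed in, with the robot touching nothing.
It also fails if it takes over 46 s, if anything falls off the work surface, if the arm or the gripper's body presses on something with over 40 N, if the wrist force passes 120 N, or if a joint passes its speed limit or range.

### The arm

A 6-joint arm with a two-finger parallel gripper is mounted at the origin on the work surface. World frame = base frame: x ahead of the robot, y to its left, z up, the work surface at z = 0. Lengths are in mm, angles in rad, forces in N, time in s.
With the tool pointing down it reaches from about 250 to 850 mm from the base axis. Payload 12.5 kg.
Tool frame: the origin (TCP) lies at the very end of the fingers, on their centre line; the grasp point (between the pads) lies 19 mm behind it; z points along the fingers, y is the line along which they close (so a half turn about z gives the same grasp; the last joint's range is limited). The gripper opens to 93 mm and grips with 3 to 60 N. Pads are 15 mm wide; open, the fingers measure 128 mm over their backs; the gripper's body (75 mm by 188 mm) begins 65 mm behind the grasp point.
Start: joints at [-1.244, 0.351, 1.652, -0, 1.139, -0.085], TCP at [220.16, -503.998, 218.633] pointing down, gripper open.
Joint ranges: [-2.75, 2.75], [-0.79, 2.1], [0.01, 2.65], [-1.57, 4.71], [0.07, 3.14], [-2.87, 2.87]. Speed limits (rad/s): [2.22, 2.22, 2.79, 3.14, 3.14, 3.14].

### API

Orientations are given as a unit quaternion [x, y, z, w].
In Python, from station import telemetry, eyes, sign_off gives the robot as it stands.
- The arm moves only by the shell command python3 -m pendant 'ROWS'. ROWS is JSON, a list of rows, each a list of 7 numbers: the turn, a rotation vector about the world's x, y, z each as a share of pi rad, from -1 to 1, then the shift along the world's x, y, z each as a share of 0.8 m, from -1 to 1, then the closure, from -1 (fully open) to 1 (shut), so that 0 is half open. In form: [[rx, ry, rz, x, y, z, jaw], ...]. A call has 1 to 8 rows; each row is the pose to reach, as a shift and turn from the pose commanded when the call began, turning the shorter way round; what a row does not reach only later rows make up. A row lasts 1/8 s, in which the tool goes at most 62.5 mm and 10.7 degrees, less where a joint would pass 70% of its speed; a pose out of reach is approached as far as the arm can. A call with a number of a shift or a turn outside -1 to 1 is refused whole. A call with a gripper value outside its range is refused whole. The fingers move at their own pace and stop on an object; the grip force is fixed at half the most. Time passes only in rows, so rows that repeat a pose let the fingers close. It gives the time, the measured TCP pose, the force, the opening and the grip force at its end, in the units of the state.
- telemetry.observe(): the state, without advancing time (a new reading comes with each control period).
- eyes.capture(name): name is "scene" or "top" or "wrist"; returns (picture, depth): 384x512x3 uint8, blue, green, red; 384x512 float32, mm along the optical axis (not along the pixel's ray), 0 where there is no reading.
- eyes.get_calibration(name): a dict with "camera_matrix" (3x3 intrinsics, pixels), "R" (3x3) and "t" (3): a world point X has camera coordinates R X + t; the wrist camera has in their place "hand_eye" (4x4, takes a point from camera to tool coordinates, whose origin is the TCP and whose axes are the flange's). Camera axes: x right, y down, z forward; pixel columns grow to the right and rows downward; lengths in mm; the calibration is good to about 2 mm. A picture is of the moment at which its call begins: read the wrist's pose just before it. get_calibration takes no time and is no camera call.
- sign_off(): hands the job in; it is judged then, once.
The state is a dict: "clock": time; "joints": joint angles; "dq": joint speeds; "effort": joint torques, N m; "ee_pos": TCP position; "ee_rot": TCP orientation; "ft_force": force on the tool from outside, world axes, zero at the start; "wrist_torque": the same for the moment, N m; "finger_gap": finger opening in mm; "gripper_force": force on a finger pad.
Only numpy, scipy, OpenCV 4.12 (cv2) and the standard library are available. Lean on these libraries where they do the work, as an engineer would, in place of code of your own. Each camera call takes 0.05 s, during which the arm holds its last target. There are 200 camera calls.

## Working session

There is one attempt and no reset: what is moved stays moved. The work goes in short steps, Python scripts to look and compute and a shell command to move; the robot and the scene stay as the last step left them, time stands still between calls to the robot, and variables do not carry over. Pictures are saved under pics/ and viewed, at most 10 in all, crops included, and the job is handed in when it is done.

```bash
mkdir -p pics; ls
python3 - <<'E'
from station import telemetry, eyes
import cv2,numpy as np
s=telemetry.observe();print(s['clock'],s['ee_pos'],s['ee_rot'],s['finger_gap'])
for n in('scene','top'):
    p,d=eyes.capture(n);cv2.imwrite(f'pics/{n}0.png',p);np.save(f'{n}.npy',d)
    c=eyes.get_calibration(n);print(n,c['camera_matrix'],c['R'],c['t'])
E
```

```text
pics
0.0 [ 220.05160044 -503.68115786  218.10185104] [ 9.78877442e-01  2.04447106e-01 -7.67626629e-05 -5.72536490e-04] 92.78231204121813
scene [[437.16436445   0.         262.40537974]
 [  0.         437.16436445 194.68060411]
 [  0.           0.           1.        ]] [[ 7.69711554e-01  6.38391739e-01 -3.32404030e-04]
 [ 6.00910884e-01 -7.24696323e-01 -3.37225961e-01]
 [-2.15523160e-01  2.59366974e-01 -9.41423678e-01]] [-517.72119211 -194.47177144 1751.46348703]
top [[418.41316659   0.         252.28082979]
 [  0.         418.41316659 194.2033496 ]
 [  0.           0.           1.        ]] [[-0.0067956  -0.99997453 -0.00218088]
 [-0.98996766  0.00703537 -0.14111888]
 [ 0.14113063  0.00120001 -0.98999026]] [ 146.68869949  544.03520242 1170.21696018]
```

View pics/top0.png

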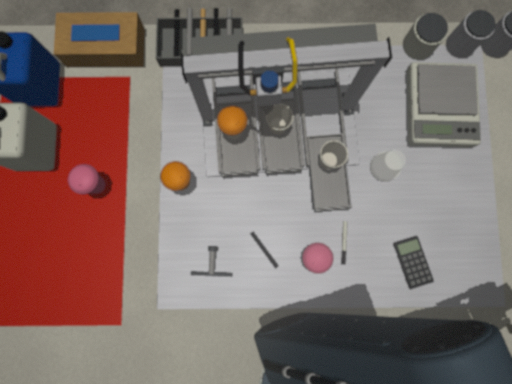

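View pics/scene0.png

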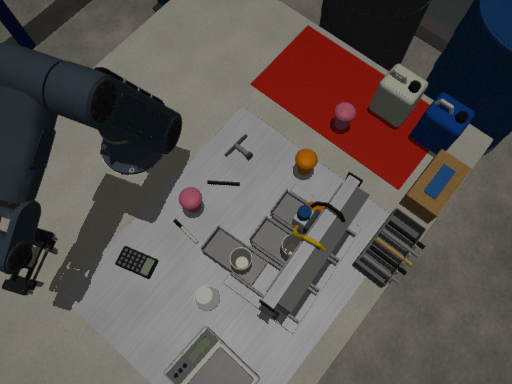

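The top view shows three domes: an orange one on the stand's left tray at (233,121), the orange sample on the table at (175,176), and pink look-alikes at (318,257) and (84,180). Only the dome at (233,121) stands on a tray, so that one is tray_done. The tray standing out with an empty cup, lip at about (331,209), is tray_next. The middle tray (280,172) is the one that waits. I'll confirm this in an enlarged crop.

Run:
```python
import cv2
p=cv2.imread('pics/top0.png')
cv2.imwrite('pics/crop1.png',cv2.resize(p[85:220,190:380],None,fx=4.2,fy=4.2,interpolation=cv2.INTER_CUBIC))
```

```text
(no output)
```

View pics/crop1.png

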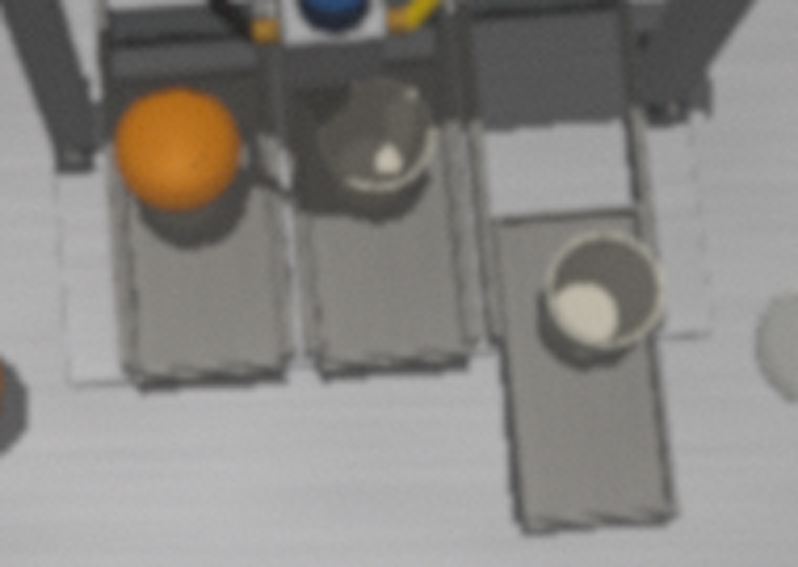

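The crop confirms it: the orange dome is on the left tray at crop (180,150), its lip running (130,375) to (288,365). tray_next has its lip at (520,520) to (675,512), and the base plate's front corners are at (70,383) and (710,333).

```bash
cat > h.py <<'E'
import numpy as np
from station import telemetry, eyes
from scipy.spatial.transform import Rotation as Ro
def ray(name,px,z,pose=None):
    c=eyes.get_calibration(name);K=np.array(c['camera_matrix'])
    if pose is None: R=np.array(c['R']);t=np.array(c['t'])
    else:
        T=np.eye(4);T[:3,:3]=Ro.from_quat(pose[1]).as_matrix();T[:3,3]=pose[0]
        M=np.linalg.inv(T@np.array(c['hand_eye']));R=M[:3,:3];t=M[:3,3]
    px=np.atleast_2d(px).astype(float);o=-R.T@t
    d=np.c_[px,np.ones(len(px))]@np.linalg.inv(K).T@R
    return o+d*((z-o[2])/d[:,2])[:,None]
E
python3 - <<'E'
from h import *
cr=lambda p:(np.array(p)+.5)/4.2-.5+[190,85]
np.set_printoptions(precision=1,suppress=True)
b=ray('top',cr([(70,383),(710,333)]),10);print('base',b)
e=b[0]-b[1];psi=np.arctan2(-e[0],e[1]);print('psi',psi)
x=np.array([np.cos(psi),np.sin(psi),0]);y=np.array([-x[1],x[0],0]);f=b.mean(0);o=f+140*x
for n,p,z in [('done',[(130,370),(287,360)],61),('wait',[(312,368),(468,357)],61),('next',[(518,520),(675,510)],61),('domes',[(180,150)],118),('cupnext',[(605,292)],110)]:
    q=ray('top',cr(p),z).mean(0);print(n,q,'stand',(q-o)@x,(q-o)@y)
print(ray('top',[(318,257)],90))
s=telemetry.observe();print(Ro.from_quat(s['ee_rot']).as_matrix(),eyes.get_calibration('wrist'))
E
```

```text
base [[ 605.4  279.5   10. ]
 [ 638.3 -175.5   10. ]]
psi 0.07212152834656797
done [607.6 179.6  61. ] stand -145.0461200580842 128.32383673485447
wait [608.4  56.1  61. ] stand -153.10924486348947 5.072344030992518
next [503.1 -80.8  61. ] stand -268.0232543848009 -123.92852328024955
domes [740.7 196.2 118. ] stand -11.133831585128883 135.29270994313916
cupnext [644.7 -82.1 110. ] stand -126.88254370129307 -135.34384846799603
[[364.8 -33.9  90. ]]
[[ 0.9  0.4 -0. ]
 [ 0.4 -0.9  0. ]
 [ 0.  -0.  -1. ]] {'camera_matrix': array([[302.5,   0. , 257.2],
       [  0. , 302.5, 188.5],
       [  0. ,   0. ,   1. ]]), 'hand_eye': array([[   0. ,   -1. ,   -0.3,   81.7],
       [   1. ,    0. ,    0. ,    0.5],
       [  -0. ,   -0.3,    1. , -165.8],
       [   0. ,    0. ,    0. ,    1. ]])}
```

```bash
python3 -m pendant '[[-0,0,-0.108,0.29,0.53,-0.05,1],[0,0,-0.108,0.29,0.53,-0.05,1],[0,0,-0.108,0.29,0.53,-0.05,1],[0,0,-0.108,0.29,0.53,-0.05,1],[0,0,-0.108,0.29,0.53,-0.05,1],[0,0,-0.108,0.29,0.53,-0.05,1],[0,0,-0.108,0.29,0.53,-0.05,1],[0,0,-0.108,0.29,0.53,-0.05,1]]'; python3 -m pendant '[[0,0,0,0,0,0,1],[0,0,0,0,0,0,1],[0,0,0,0,0,0,1]]'
python3 - <<'E'
from h import *
import cv2
s=telemetry.observe();p,d=eyes.capture('wrist');cv2.imwrite('pics/w1.png',p)
np.savez('w1.npz',p=s['ee_pos'],q=s['ee_rot']);print(s['clock'],s['ee_pos'],s['ee_rot'],s['finger_gap'])
E
```

```text
clock: 1.1
ee_pos: [452.8, -77.7, 178.4]
ee_rot: [0.999, 0.037, -0.0, -0.0]
ft_force: [0.8, -1.4, -0.4]
finger_gap: 17.5
gripper_force: 0.0
clock: 1.48
ee_pos: [451.8, -80.9, 178.7]
ee_rot: [0.999, 0.036, -0.0, 0.0]
ft_force: [0.7, 0.6, -0.3]
finger_gap: 0.2
gripper_force: 0.0
1.475 [451.78944369 -80.9274323  178.69603381] [ 9.99369433e-01  3.55068180e-02 -1.91446430e-05  4.51669211e-05] 0.2047312923561696
```

View pics/w1.png

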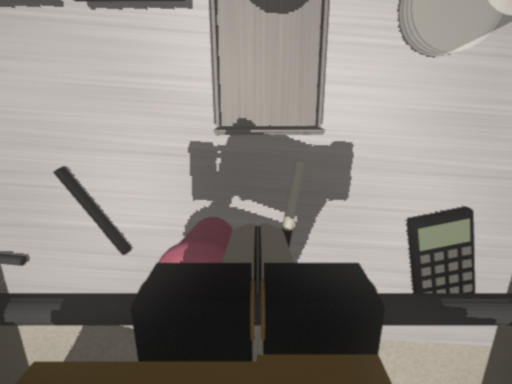

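The wrist view shows tray_next's lip as the dark band from (216,129) to (322,129). The cup stack is at upper right, the pink look-alike and white marker lie below, near the fingers.

Run:
```python
from h import *
w=np.load('w1.npz');np.set_printoptions(precision=1,suppress=True)
print(ray('wrist',[(216,126),(216,131),(322,126),(322,131),(213,20),(327,20)],61,(w['p'],w['q'])))
print(ray('wrist',[(215,20),(218,120),(326,20),(320,120)],40,(w['p'],w['q'])))
```

```text
[[ 504.7  -39.5   61. ]
 [ 500.2  -39.6   61. ]
 [ 511.7 -136.9   61. ]
 [ 507.2 -137.5   61. ]
 [ 591.9  -34.2   61. ]
 [ 598.7 -129.4   61. ]]
[[ 596.4  -32.9   40. ]
 [ 508.6  -38.6   40. ]
 [ 603.5 -132.5   40. ]
 [ 515.7 -138.8   40. ]]
```

```bash
python3 -m pendant '[[0,0,0,0.025,-0.0125,-0.05,1],[0,0,0,0.025,-0.0125,-0.10,1],[0,0,0,0.025,-0.0125,-0.15,1],[0,0,0,0.025,-0.0125,-0.18,1],[0,0,0,0.025,-0.0125,-0.18,1],[0,0,0,0.035,-0.012,-0.18,1],[0,0,0,0.041,-0.0115,-0.18,1],[0,0,0,0.046,-0.011,-0.18,1]]'; python3 -m pendant '[[0,0,0,0.005,0.0004,0,1],[0,0,0,0.01,0.0007,0,1],[0,0,0,0.016,0.0012,0,1],[0,0,0,0.023,0.0017,0,1],[0,0,0,0.03,0.0022,0,1],[0,0,0,0.037,0.0027,0,1],[0,0,0,0.044,0.0032,0,1],[0,0,0,0.051,0.0037,0,1]]'
```

```text
clock: 2.52
ee_pos: [489.8, -88.9, 35.4]
ee_rot: [0.999, 0.036, 0.001, 0.0]
ft_force: [-0.1, -0.6, 0.7]
finger_gap: 0.5
gripper_force: 1.2
clock: 3.52
ee_pos: [530.1, -85.7, 34.6]
ee_rot: [0.999, 0.036, -0.0, -0.0]
ft_force: [-2.4, 1.4, 0.9]
finger_gap: 0.6
gripper_force: 1.2
```

```bash
python3 -m pendant '[[0,0,0,0.007,0.0005,0,1],[0,0,0,0.014,0.001,0,1],[0,0,0,0.021,0.0015,0,1],[0,0,0,0.028,0.002,0,1],[0,0,0,0.035,0.0025,0,1],[0,0,0,0.042,0.003,0,1],[0,0,0,0.049,0.0035,0,1],[0,0,0,0.056,0.004,0,1]]'; python3 -m pendant '[[0,0,0,0.007,0.0005,0,1],[0,0,0,0.013,0.001,0,1],[0,0,0,0.019,0.0014,0,1],[0,0,0,0.024,0.0017,0,1],[0,0,0,0.028,0.002,0,1],[0,0,0,0.031,0.0022,0,1],[0,0,0,0.034,0.0025,0,1],[0,0,0,0.037,0.0027,0,1]]'
```

```text
clock: 4.53
ee_pos: [574.9, -82.6, 34.6]
ee_rot: [0.999, 0.036, -0.0, -0.0]
ft_force: [-2.3, 1.4, -1.2]
finger_gap: 0.3
gripper_force: 1.2
clock: 5.52
ee_pos: [604.3, -80.5, 34.7]
ee_rot: [0.999, 0.036, 0.0, 0.0]
ft_force: [-2.0, 0.5, -0.6]
finger_gap: 0.4
gripper_force: 1.1
```

```bash
python3 -m pendant '[[0,0,0,0.003,0.0002,0,1],[0,0,0,0.006,0.0004,0,1],[0,0,0,0.009,0.0006,0,1],[0,0,0,0.012,0.0008,0,1],[0,0,0,0.014,0.001,0,1]]'; python3 -m pendant '[[0,0,0,0.002,0.0001,0,1],[0,0,0,0.004,0.0003,0,1],[0,0,0,0.006,0.0004,0,1]]'; python3 -m pendant '[[0,0,0,0.002,0.0001,0,1],[0,0,0,0.004,0.0003,0,1],[0,0,0,0.004,0.0003,0,1]]'
```

```text
clock: 6.15
ee_pos: [615.5, -79.7, 34.6]
ee_rot: [0.999, 0.036, 0.0, 0.0]
ft_force: [-2.1, 0.3, -0.4]
finger_gap: 0.5
gripper_force: 1.0
clock: 6.52
ee_pos: [619.0, -79.4, 34.6]
ee_rot: [0.999, 0.036, -0.002, -0.0]
ft_force: [-14.1, -1.2, 9.6]
finger_gap: 0.6
gripper_force: 7.4
clock: 6.9
ee_pos: [619.0, -79.4, 34.6]
ee_rot: [0.999, 0.036, -0.005, -0.0]
ft_force: [-27.9, -3.0, 19.5]
finger_gap: 0.1
gripper_force: 14.4
```

```bash
python3 -m pendant '[[0,0,0,-0.01,0,0,1],[0,0,0,-0.05,-0.003,0,1],[0,0,0,-0.08,0,0.07,1],[0,0,0,-0.08,0,0.14,1],[0,0,0,-0.08,0.07,0.18,1],[0,0,0,-0.08,0.14,0.18,1],[0,0,0,-0.08,0.21,0.18,1],[0,0,0,-0.08,0.28,0.18,1]]'; python3 -m pendant '[[0,0,0,0,0.045,0,1],[0,0,0,0,0.045,0,1],[0,0,0,0,0.045,0,1]]'
python3 - <<'E'
from h import *
import cv2
s=telemetry.observe();p,d=eyes.capture('wrist');cv2.imwrite('pics/w2.png',p)
np.savez('w2.npz',p=s['ee_pos'],q=s['ee_rot']);print(s['clock'],s['ee_pos'],s['ee_rot'],s['finger_gap'])
E
```

```text
clock: 7.9
ee_pos: [559.8, 146.9, 179.3]
ee_rot: [0.999, 0.036, 0.001, -0.0]
ft_force: [0.5, -0.7, 0.1]
finger_gap: 0.6
gripper_force: 0.0
clock: 8.28
ee_pos: [559.6, 180.4, 178.7]
ee_rot: [0.999, 0.036, 0.0, 0.0]
ft_force: [0.4, -0.4, 0.3]
finger_gap: 0.5
gripper_force: 0.0
8.275 [559.61932668 180.43325623 178.73740358] [9.99342029e-01 3.62681181e-02 3.63962315e-04 7.54461472e-06] 0.464036632134163
```

View pics/w2.png

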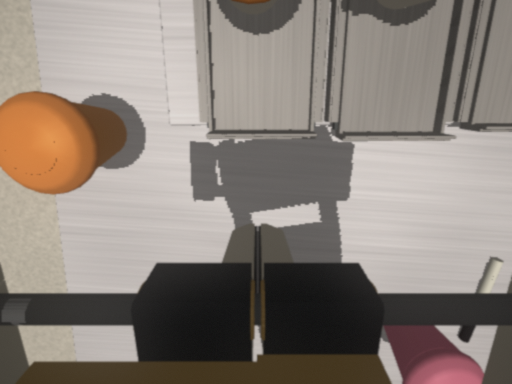

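The done tray's lip is the band from (207,134) to (318,133), the middle tray's from (332,136) to (450,136), and the homed tray_next's at about (480,126). The orange sample dome is at (55,140).

Run:
```python
from h import *
w=np.load('w2.npz');np.set_printoptions(precision=1,suppress=True)
print(ray('wrist',[(208,131),(208,136),(316,131),(316,136),(480,124),(335,134),(448,134),(263,0)],61,(w['p'],w['q'])))
print(ray('wrist',[(35,100),(95,140)],90,(w['p'],w['q'])))
```

```text
[[607.5 229.2  61. ]
 [602.9 229.1  61. ]
 [614.8 129.4  61. ]
 [610.2 128.8  61. ]
 [632.1 -20.3  61. ]
 [613.3 111.5  61. ]
 [621.    6.7  61. ]
 [717.5 186.8  61. ]]
[[625.5 364.8  90. ]
 [596.5 319.1  90. ]]
```

```bash
python3 -m pendant '[[0,0,0,0.06,0.002,0,1],[0,0,0,0.0875,0.002,0,1],[0,0,0,0.0875,0.002,0,1],[0,0,0,0.0875,0.002,-0.05,1],[0,0,0,0.0875,0.002,-0.10,1],[0,0,0,0.0875,0.002,-0.13,1],[0,0,0,0.0875,0.002,-0.13,1]]'
python3 - <<'E'
from h import *
import cv2
s=telemetry.observe();p,d=eyes.capture('wrist');cv2.imwrite('pics/w3.png',p)
print(s['clock'],s['ee_pos'],s['ft_force'])
E
```

```text
clock: 9.2
ee_pos: [627.7, 181.7, 73.3]
ee_rot: [0.999, 0.036, -0.002, 0.0]
ft_force: [1.2, 0.7, -0.8]
finger_gap: 0.8
gripper_force: 0.0
9.2 [627.70904432 181.69642214  73.29957899] [ 1.17906572  0.71641732 -0.7931977 ]
```

View pics/w3.png

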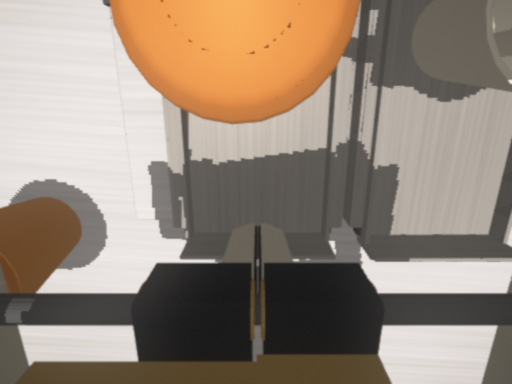

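Here the fingertips are at (257,228), just behind the done lip at row 238 to 258. The dome edge at (238,122) is well clear.

```bash
python3 - <<'E'
from h import *
s=telemetry.observe();print(s['ee_pos'],ray('wrist',[(190,233),(190,240),(325,233)],61,(s['ee_pos'],s['ee_rot'])))
E
python3 -m pendant '[[0,0,0,0.002,0,0,1],[0,0,0,0.002,0,-0.015,1],[0,0,0,0.002,0,-0.03,1],[0,0,0,0.002,0,-0.045,1],[0,0,0,0.002,0,-0.045,1]]'
```

```text
[628.79921574 182.01300242  74.90073042] [[622.55335897 224.98079819  61.        ]
 [617.52449215 224.94200996  61.        ]
 [628.89358795 137.43681317  61.        ]]
clock: 9.88
ee_pos: [630.2, 182.3, 37.1]
ee_rot: [0.999, 0.036, -0.001, 0.0]
ft_force: [-0.1, -0.1, 0.0]
finger_gap: 0.4
gripper_force: 0.0
```

```bash
python3 -m pendant '[[0,0,0,-0.004,-0.0003,0,1],[0,0,0,-0.008,-0.0006,0,1],[0,0,0,-0.012,-0.0009,0,1],[0,0,0,-0.016,-0.0012,0,1],[0,0,0,-0.02,-0.0015,0,1],[0,0,0,-0.025,-0.0018,0,1],[0,0,0,-0.031,-0.0022,0,1],[0,0,0,-0.037,-0.0027,0,1]]'; python3 -m pendant '[[0,0,0,-0.007,-0.0005,0,1],[0,0,0,-0.014,-0.001,0,1],[0,0,0,-0.021,-0.0015,0,1],[0,0,0,-0.028,-0.002,0,1],[0,0,0,-0.035,-0.0025,0,1],[0,0,0,-0.042,-0.003,0,1],[0,0,0,-0.049,-0.0035,0,1],[0,0,0,-0.056,-0.004,0,1]]'
```

```text
clock: 10.88
ee_pos: [601.2, 180.3, 38.8]
ee_rot: [0.999, 0.036, 0.0, -0.0]
ft_force: [2.1, 0.3, 2.3]
finger_gap: 0.6
gripper_force: 1.1
clock: 11.88
ee_pos: [556.2, 177.1, 38.6]
ee_rot: [0.999, 0.036, 0.0, 0.0]
ft_force: [1.7, -1.1, 2.0]
finger_gap: 0.4
gripper_force: 1.2
```

```bash
python3 -m pendant '[[0,0,0,-0.007,-0.0005,0,1],[0,0,0,-0.014,-0.001,0,1],[0,0,0,-0.021,-0.0015,0,1],[0,0,0,-0.028,-0.002,0,1],[0,0,0,-0.035,-0.0025,0,1],[0,0,0,-0.042,-0.003,0,1],[0,0,0,-0.049,-0.0035,0,1],[0,0,0,-0.055,-0.0039,0,1]]'; python3 -m pendant '[[0,0,0,-0.006,-0.0004,0,1],[0,0,0,-0.011,-0.0008,0,1],[0,0,0,-0.015,-0.0011,0,1],[0,0,0,-0.018,-0.0013,0,1],[0,0,0,-0.021,-0.0015,0,1],[0,0,0,-0.024,-0.0017,0,1]]'
```

```text
clock: 12.88
ee_pos: [512.1, 174.0, 38.6]
ee_rot: [0.999, 0.036, -0.0, 0.0]
ft_force: [3.1, -1.8, 0.3]
finger_gap: 0.4
gripper_force: 1.1
clock: 13.62
ee_pos: [493.2, 172.6, 38.6]
ee_rot: [0.999, 0.036, -0.0, 0.0]
ft_force: [1.7, -0.8, -0.3]
finger_gap: 0.7
gripper_force: 1.1
```

```bash
python3 -m pendant '[[0,0,0,-0.003,-0.0002,0,1],[0,0,0,-0.006,-0.0004,0,1],[0,0,0,-0.009,-0.0006,0,1],[0,0,0,-0.011,-0.0008,0,1]]'; python3 -m pendant '[[0,0,0,-0.002,-0.0001,0,1],[0,0,0,-0.004,-0.0003,0,1],[0,0,0,-0.006,-0.0004,0,1]]'
```

```text
clock: 14.12
ee_pos: [484.4, 172.0, 38.6]
ee_rot: [0.999, 0.036, -0.0, -0.0]
ft_force: [2.3, -0.6, -1.4]
finger_gap: 0.4
gripper_force: 1.0
clock: 14.5
ee_pos: [484.3, 172.2, 39.2]
ee_rot: [0.999, 0.036, 0.005, -0.001]
ft_force: [28.7, -1.1, -22.6]
finger_gap: 0.3
gripper_force: 13.9
```

```bash
python3 -m pendant '[[0,0,0,0.006,0.0004,0,1],[0,0,0,0.02,0.001,0,1],[0,0,0,0.02,0.001,0,1],[0,0,0,0.02,0.001,0.05,1],[0,0,0,0.02,0.001,0.12,1],[0,0,0,0.02,0.001,0.2,1],[0,0,0,-0.05,0.001,0.25,1],[0,0,0,-0.1,-0.05,0.25,1]]';python3 -m pendant '[[0,0,0,-0.07,-0.07,0,1],[0,0,0,-0.1,-0.14,0,1],[0,0,0,-0.1,-0.2,0,1]]'
python3 - <<'E'
from h import *
import cv2
p,d=eyes.capture('top');cv2.imwrite('pics/t2.png',cv2.resize(p[70:300,150:420],None,fx=2.6,fy=2.6,interpolation=cv2.INTER_CUBIC))
E
```

```text
clock: 15.5
ee_pos: [399.1, 132.4, 240.7]
ee_rot: [0.999, 0.037, 0.002, -0.0]
ft_force: [1.0, -1.3, 0.3]
finger_gap: 0.5
gripper_force: 0.0
clock: 15.88
ee_pos: [317.9, -29.1, 238.7]
ee_rot: [0.999, 0.037, 0.0, -0.0]
ft_force: [1.5, -0.3, 0.0]
finger_gap: 0.6
gripper_force: 0.0
```

View pics/t2.png

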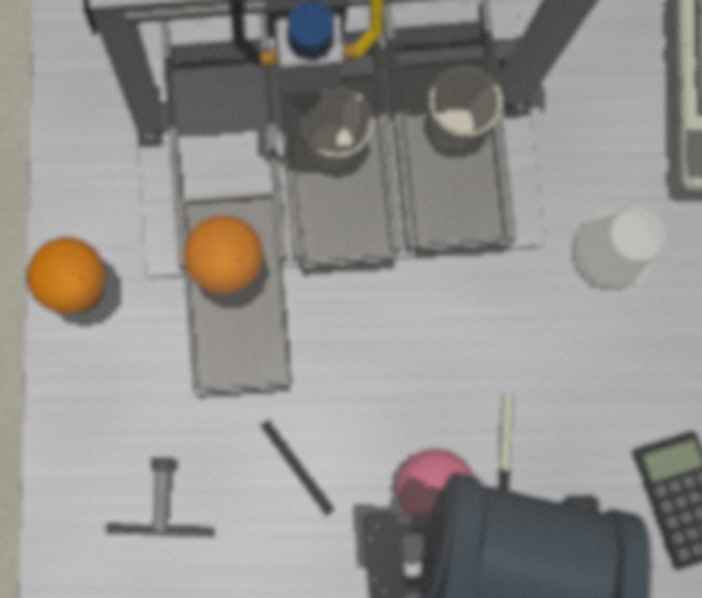

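The done tray is fully out with its dome standing at (224,255). tray_next is home, lip at (460,247), with its cup upright at (465,105). The middle tray, sample, markers, key, calculator and stack have not moved, and the pink look-alike is undisturbed.

```bash
python3 -m pendant '[[0,0,0,0,0,0.02,1],[0,0,0,0,0,0.02,1],[0,0,0,0,0,0.02,1]]'; python3 -c "
from station import sign_off
print(sign_off())"
```

```text
clock: 16.3
ee_pos: [319.5, -27.9, 254.1]
ee_rot: [0.999, 0.037, -0.0, -0.0]
ft_force: [0.1, -0.2, -0.1]
finger_gap: 0.6
gripper_force: 0.0
the job is handed in; nothing more can be done
None
```

The foam-dome tray is drawn out to its stop and the empty-cup tray is pushed fully home; both cups are still standing, nothing else on the bench moved, and the job was handed in at 16.3 s.

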